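# Bring a slide over the light and stop the iris down to its mark

## Task

Get the slide viewer ready for a picture: push the slide carrier fully home against its stop, so that the slide lies over the light, and push the iris lever round until its pointer stands at the one long mark of the scale. Only push with the fingertips or the outside of the fingers: pinch and lift nothing, leave the things lying about where they are, and end clear of everything.

Things in the scene. Friction and masses are not known exactly. Their poses are not given: they have to be found in the camera images.
- light_base: Slide viewer: grey box 200 mm (x) by 190 mm (y), pale deck 40 mm above the bench; fixed, but elsewhere and turned otherwise in each run. Origin at the centre of its underside; front (-x) faces the robot, +y is its left. Stage over the deck: rails along y at x = -3 and +43 mm from y=-97 to +63 mm (top 61 mm high), block at y=-90 (60 mm in x, top 60 mm), end stop at y=+61 (52 mm in x, top 70 mm).
- optical_axis (a point): Axis of the round iris ring (108 mm across, top 55 mm above the bench), at deck height (40 mm above the bench), at x=+20 mm, y=0 of the base; axes as those of light_base. The scale lies on the deck in front of the ring.
- iris_ring (a joint): Angle of iris ring and lever, rad: 0 = open, lever at the left end of the scale; grows as the lever goes right as the robot sees it (anticlockwise from above); end stop 1.745. Long mark: 1.222. The lever points from the axis along (-cos a, -sin a) in the base's x, y, with a = value - 0.873. Starts between 0.15 and 0.75; stays where it is left; 1 to 2 N at the paddle push it.
- lever_paddle (a point): Centre of the lever's black upright paddle, 84 mm from the optical axis, 63 mm above the bench: 12 mm along the lever, 8 mm thick across it (the way it travels), 28 mm high (49 to 77 mm above the bench). A flat steel arm 8 mm wide, 47 to 50 mm above the bench, joins it to the ring. The point's x axis points along the lever back to the optical axis.
- pointer_tip (a point): Tip of the dark pointer below and beyond the paddle, 97.5 mm from the optical axis, just above the deck; the marks begin 98.5 mm from the axis.
- long_mark (a point): Middle of the one long mark (18 mm long, 2.4 mm wide), on the deck 107 mm from the optical axis. The scale has eleven marks 10 degrees apart, from joint value 0 to 100 degrees; this is the eighth from the left, at 70 degrees; the ten others are 6 mm long.
- slide_carrier (a joint): Travel of the slide carrier, m: 0 = drawn out to the right, 0.070 = fully home against its stop with the slide over the iris; it moves along the base's +y. It starts between 0 and 0.03, stays where it is left, and takes 1 to 2 N to push. The carrier is a flat aluminium frame, 48 by 106 by 3 mm, on the rails, with a glass slide in it.
- carrier_end (a point): Centre of the outer face of the carrier's black end block, 73 mm above the bench, at x=+20 mm of the base: it looks to the base's -y (right) and is pushed towards +y, from y=-132 mm of the base when right out to y=-62 mm at home. The block is 36 mm wide (x), 12 mm thick (y) and 24 mm high (61 to 85 mm above the bench).
- slide_box: Bystander: card box of glass slides, 35x86x29 mm, behind the viewer. Origin at the centre of its underside.
- petri_dish: Bystander: petri dish with lid, 58 mm across, 15 mm high, on the bench to the right of the viewer. Origin at the centre of its underside.
- cassette_white: Bystander: tissue cassette, 41x28x6 mm, at the bench's front edge on the left. Origin at the centre of its underside.
- cassette_blue: Bystander: another tissue cassette, 41x28x6 mm, lying on the viewer's deck at its rear left corner, 40 mm above the bench. Origin at the centre of its underside.
- base_mould: Bystander: steel base mould, 29x39x11 mm, at the bench's front edge on the left, beside the first cassette. Origin at the centre of its underside.
- notebook: Bystander: notebook lying flat, 210x152x14 mm, to the right. Origin at the centre of its underside.
- marker: Bystander: marker pen, 124 mm long, lying on the notebook. Origin at the centre of its underside.
- forceps: Bystander: steel forceps, 125 mm long, lying on the notebook. Origin at the centre of its underside.

How it is judged (in metres and radians):
At the end, for the whole second after the job is handed in: The slide carrier is within 3 mm of its stop, and the iris ring is at rest with its pointer within 0.06 rad (3.4 degrees, about a third of a scale division) of the long mark at 1.222 rad (value of joint slide_carrier above 0.067 m and value of joint iris_ring between 1.162 and 1.282 rad and velocity of joint iris_ring between -0.02 and 0.02 rad/s); the robot touches nothing.
It fails at once if the lever's paddle is pinched between the fingers (both sides pressed at once) (contact force between the fingers and iris_ring_c0 above 1.5 N and contact force between the fingers and iris_ring_c1 above 1.5 N).
It fails at once if the carrier's end block is pinched between the fingers (both sides pressed at once) (contact force between the fingers and slide_carrier_c0 above 1.5 N and contact force between the fingers and slide_carrier_c1 above 1.5 N).
It fails at once if a thing lying about is lifted or shifted by more than 15 mm (distance of any of slide_box, petri_dish, cassette_white, cassette_blue, base_mould, notebook, marker, forceps from where it was at the start of the episode above 0.015 m).
It also fails if it takes over 51 s, if anything falls off the work surface, if the arm or the gripper's body presses on something with over 40 N, if the wrist force passes 120 N, or if a joint passes its speed limit or range.

## Robot

A 6-joint arm with a two-finger parallel gripper is mounted at the origin on a cart in front of the work surface, level with it; the furniture and walls round the work are solid. World frame = base frame: x ahead of the robot, y to its left, z up, the work surface at z = 0. Lengths are in mm, angles in rad, forces in N, time in s.
With the tool pointing down it reaches from about 350 to 975 mm from the base axis. Payload 7.1 kg.
Tool frame: the origin (TCP) lies on the front face of the gripper's body, between the roots of the fingers; the fingertips stand 80 mm ahead of it and the grasp point (between the pads) lies 61 mm ahead of it (ctrl.tcp_to_grasp is the distance from the TCP to the grasp point, in mm); z points along the fingers, y is the direction in which the jaws open and shut (so a half turn about z gives the same grasp; the last joint's range is limited). The gripper opens to 88 mm and grips with 3 to 60 N. Pads are 20 mm wide; open, the fingers measure 115 mm over their backs; the gripper's body (75 mm by 178 mm) begins 61 mm behind the grasp point.
Start: joints at [1.321, 0.423, 1.63, -0, 1.089, -0.019], TCP at [142.942, 608.419, 302.675] pointing down, gripper open.
Joint ranges: [-3, 3], [-0.9, 2.11], [0.09, 2.58], [-1.31, 4.45], [0.11, 2.69], [-2.54, 2.54]. Speed limits (rad/s): [2.39, 2.39, 3.01, 3.14, 3.14, 3.14].

## Interface

Orientations are given as a rotation vector (axis times angle).
In Python, from workcell import telemetry, get_image, ctrl gives the robot as it stands.
- The arm moves only by the tool send_rows, never from a script. Its argument "rows" is a list of rows, each a list of 5 numbers: the shift along the tool's x, y, z in m, then the turn about the tool's z in rad, then the opening, from -1 (shut) to 1 (fully open). A call has 1 to 5 rows; each row shifts and turns the commanded pose from where the row before left it, along the tool's axes as they then stand; what a row does not reach is not made up. A row lasts 1/10 s, in which the tool goes at most 50 mm and 8.59 degrees, less where a joint would pass 70% of its speed; a pose out of reach is approached as far as the arm can. A call with a gripper value outside its range is refused whole. The fingers move at their own pace and stop on an object; the grip force is fixed at half the most. Time passes only in rows, so rows that do not move let the fingers close. It gives the time, the measured TCP pose, the force and the opening at its end, in the units of the state.
- telemetry.get_obs(): the state, without advancing time (a new reading comes with each control period).
- get_image(name): name is "side" or "top"; returns a dict with "color" (384x512x3 uint8, blue, green, red), "z_map" (384x512 float32, mm along the optical axis (not along the pixel's ray), 0 where there is no reading), "camera_matrix" (3x3 intrinsics, pixels), "rvec" (rotation vector, rad) and "tvec" (3), from world to camera coordinates, as OpenCV has them. Camera axes: x right, y down, z forward; pixel columns grow to the right and rows downward; lengths in mm; the calibration is good to about 2 mm. A picture is of the moment at which its call begins.
- ctrl.close_job(): hands the job in, once; it reports no verdict.
The state is a dict: "t": time; "qpos": joint angles; "qvel": joint speeds; "joint_torque": joint torques, N m; "ee_pos": TCP position; "orientation": TCP orientation; "ft_force": force on the tool from outside, world axes, zero at the start; "moment": the same for the moment, N m; "width": finger opening in mm.
Only numpy, scipy, OpenCV 4.12 (cv2) and the standard library are available. Lean on these libraries where they do the work, as an engineer would, in place of code of your own. Each camera call takes 0.05 s, during which the arm holds its last target.

## Working session

There is one attempt and no reset: what is moved stays moved. The work goes in short steps, Python scripts to look and compute and a tool call to move; the robot and the scene stay as the last step left them, time stands still between calls to the robot, and variables do not carry over. Pictures are saved under pics/ and viewed, and the job is handed in when it is done.

Besides the shell and the picture viewer there is one more tool, called as name(argument=value, ...) on one line, values as JSON. send_rows: Moves the arm, as the interface text tells. Its arguments: {"type":"object","properties":{"rows":{"type":"array"}},"required":["rows"]}

```bash
ls; mkdir -p pics
python3 - <<'E'
from workcell import telemetry,get_image,ctrl
import cv2,numpy as np
o=telemetry.get_obs();print(o)
for n in("side","top"):
    g=get_image(n);cv2.imwrite(f"pics/{n}0.png",g["color"]);np.savez(f"{n}0.npz",**g)
    R=cv2.Rodrigues(np.array(g["rvec"],float))[0];print(n,-R.T@np.array(g["tvec"]).ravel(),g["camera_matrix"],R)
E
```

```text
pics
{'t': 0.0, 'qpos': array([ 1.32100430e+00,  4.23808414e-01,  1.63070006e+00, -3.24690977e-05,
        1.08859028e+00, -1.89741866e-02]), 'qvel': array([-7.49061302e-06, -2.81546382e-04,  4.35622431e-05,  5.68522522e-04,
       -3.14156792e-04,  5.20573903e-04]), 'joint_torque': array([ 2.40097379e-04, -5.44611096e+01, -2.73676246e+01,  6.44880719e-02,
        2.23900226e-02, -1.03353518e-04]), 'ee_pos': array([142.84064363, 608.00699333, 301.91789976]), 'orientation': array([-3.61719912e-01, -3.12052380e+00,  2.35036659e-03]), 'ft_force': array([-0.46780506, -0.55554355,  0.13948829]), 'moment': array([-0.03858639,  0.0091428 ,  0.02092549]), 'width': 87.27394695414527}
side [ 335.0738694  -687.01647369  706.95102411] [[367.38597337   0.         259.43023807]
 [  0.         367.38597337 197.71739116]
 [  0.           0.           1.        ]] [[ 0.9659597  -0.25859724 -0.00702386]
 [-0.17748245 -0.64272269 -0.74525668]
 [ 0.18820692  0.72113453 -0.66674069]]
top [ 383.15239408   32.20654947 1172.57666943] [[403.14050928   0.         258.54949345]
 [  0.         403.14050928 192.35692208]
 [  0.           0.           1.        ]] [[ 0.00807125 -0.99988764 -0.01263186]
 [-0.99240386 -0.0064588  -0.122853  ]
 [ 0.12275761  0.01352749 -0.99234448]]
```

View pics/side0.png

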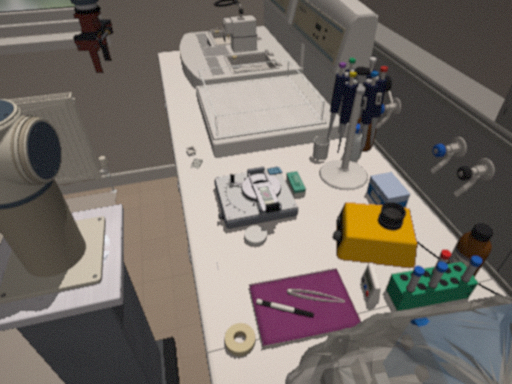

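View pics/top0.png

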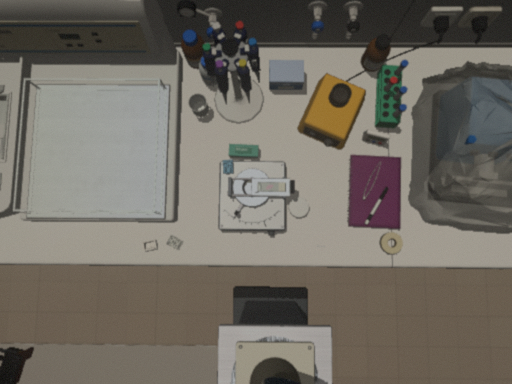

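The side view shows the viewer around (255,195), and the top view shows it around (252,195). The carrier end block is near (290,187) and the lever near (238,212). The arm is out of the way, so I'll zoom in.

Run:
```python
import cv2,numpy as np
a=np.load("top0.npz")["color"][145:245,205:325];b=np.load("side0.npz")["color"][155:255,200:320]
cv2.imwrite("pics/topz.png",cv2.resize(a,None,fx=6.5,fy=6,interpolation=cv2.INTER_CUBIC)[:, :])
cv2.imwrite("pics/topz.png",cv2.resize(a,(720,600),interpolation=cv2.INTER_CUBIC))
cv2.imwrite("pics/sidez.png",cv2.resize(b,(720,600),interpolation=cv2.INTER_CUBIC))
```

```text
(no output)
```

View pics/topz.png

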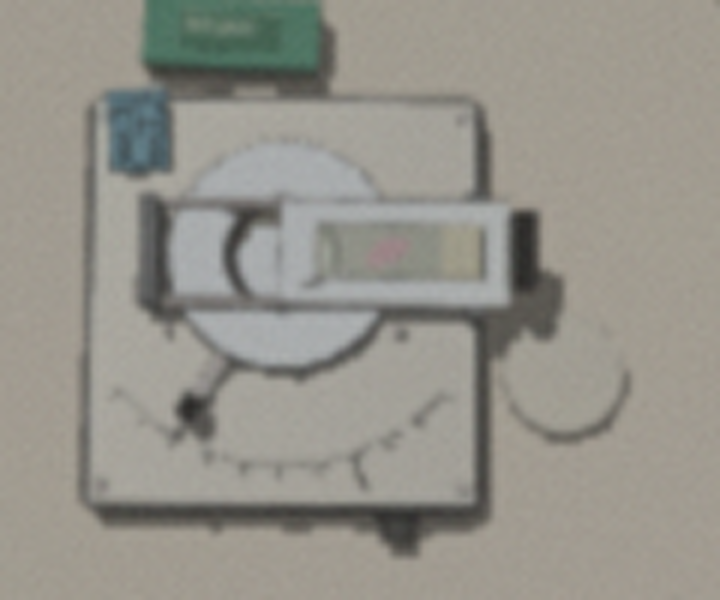

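View pics/sidez.png

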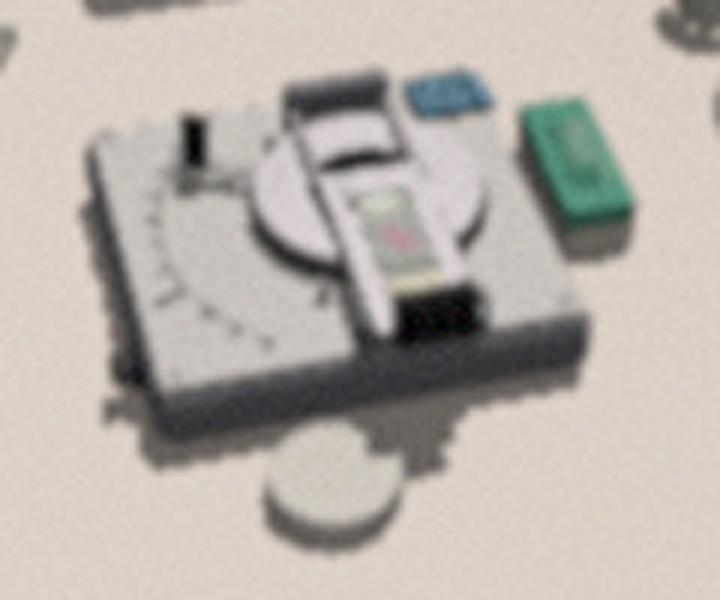

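The top zoom shows the paddle at about (192,408), the long mark at about (362,473) and the black end block at about (525,250). The deck corners are at about (97,97), (482,100), (483,503) and (85,500). Next I'll measure the base pose, the paddle and the end block.

```bash
cat > h.py <<'E'
import cv2,numpy as np
def ld(n): return dict(np.load(n))
def ray(g,uv,z):
    R=cv2.Rodrigues(np.array(g["rvec"],float))[0];t=np.array(g["tvec"],float).ravel()
    K=g["camera_matrix"];c=-R.T@t
    uv=np.atleast_2d(np.array(uv,float));d=np.c_[uv,np.ones(len(uv))]@np.linalg.inv(K).T@R
    return c+d*((z-c[2])/d[:,2])[:,None]
def cloud(g):
    R=cv2.Rodrigues(np.array(g["rvec"],float))[0];t=np.array(g["tvec"],float).ravel();K=g["camera_matrix"]
    z=g["z_map"];v,u=np.mgrid[:z.shape[0],:z.shape[1]]
    p=np.stack([(u-K[0,2])/K[0,0]*z,(v-K[1,2])/K[1,1]*z,z],-1)
    return (p-t)@R
E
python3 - <<'E'
from h import *
for n in("top","side"):
    g=ld(n+"0.npz");P=cloud(g)
    h=P[...,2];ok=(g["z_map"]>0)
    roi=ok&(P[...,0]>300)&(P[...,0]<620)&(P[...,1]>-150)&(P[...,1]<200)
    m=(roi&(h>25)&(h<100)).astype(np.uint8)
    k,l,s,c=cv2.connectedComponentsWithStats(m);i=1+s[1:,4].argmax();m=l==i
    q=P[m];print(n,s[i],np.percentile(h[m],[5,25,50,75,95]))
    xy=q[:,:2].astype(np.float32);r=cv2.minAreaRect(xy);print("rect",r)
    # dark masks
    gray=g["color"].max(2)
    d=((gray<60)&m).astype(np.uint8);k,l,s,c=cv2.connectedComponentsWithStats(d)
    for j in range(1,k):
        if s[j,4]>=6:
            w=P[l==j];print(s[j],c[j].round(1),w.mean(0).round(1),w.min(0).round(1),w.max(0).round(1))
g=ld("top0.npz")
f=lambda p:(np.array(p)+.5)/6-.5+[205,145]
cs=ray(g,[f(p) for p in[(97,97),(482,100),(483,503),(85,500)]],40);print(cs.round(1))
print("longmark",ray(g,f((362,473)),40))
g2=ld("side0.npz");f2=lambda p:(np.array(p)+.5)/6-.5+[200,155]
print("longmark side",ray(g2,f2((170,298)),40))
print("deck corners side FL,FR(near cam),RR",ray(g2,[f2(p) for p in[(95,145),(160,388),(588,312)]],40).round(1))
E
```

```text
top [ 218  160   77   76 4780] [34.22084413 39.03486296 41.62491443 55.49851312 65.54079819]
rect ((510.3017883300781, 56.40647506713867), (211.4592742919922, 213.19805908203125), 89.81550598144531)
[291 181   3  12  36] [292.  186.5] [534.5 -43.9  84. ] [519.2 -46.8  79.6] [550.  -40.9  88.7]
[268 230   7   2  14] [271.  230.5] [416.2  11.8  31.2] [414.7   3.3  28.2] [417.7  20.3  35.3]
side [ 214  166   85   59 3487] [30.95682268 39.8967925  41.7525051  56.35572517 67.95152166]
rect ((510.9603271484375, 52.68807601928711), (207.6411590576172, 211.16665649414062), 87.86161804199219)
[251 171  12   3  16] [255.7 171.7] [536.4 123.9  59.9] [522.  121.2  56.7] [555.3 127.5  63.2]
[231 175   3   8  21] [232.  178.3] [463.3 105.5  65.3] [460.1 102.3  51.8] [466.6 110.   77.8]
[256 181   7   2   7] [259.  181.3] [538.4  95.1  46.6] [530.2  90.2  43.7] [545.9  98.5  49.9]
[245 195  12   6  16] [250.2 198.2] [497.   31.4  47.1] [485.9  16.4  39.8] [509.2  47.2  52.6]
[265 203  15  11 119] [272.4 208.4] [536.1 -45.4  69.4] [517.9 -51.7  31.3] [558.1 -22.3  87.7]
[260 210   3   4   6] [260.7 211.7] [509.7 -29.3  50. ] [507.9 -30.5  46.2] [513.4 -28.6  56.2]
[221 212   3   6  11] [222.2 215. ] [414.3   6.3  29.1] [410.3   2.2  25.3] [417.   13.4  33.5]
[[613.7 156.6  40. ]
 [613.3 -26.9  40. ]
 [422.1 -27.4  40. ]
 [422.1 158.4  40. ]]
longmark [[435.6278107   29.08432382  40.        ]]
longmark side [[435.39595765  31.47150934  40.        ]]
deck corners side FL,FR(near cam),RR [[421.9 147.8  40. ]
 [420.2 -22.9  40. ]
 [611.6 -26.6  40. ]]
```

Run:
```python
from h import *
g=ld("top0.npz");f=lambda p:(np.array(p)+.5)/6-.5+[205,145]
print("paddle top",ray(g,f((190,408)),77),"pointer",ray(g,f((176,436)),40))
print("ring edges front/rear/left@55",ray(g,[f(p) for p in[(282,368),(285,138),(170,254)]],55).round(1))
print("block face outer edge @85",ray(g,[f(p) for p in[(540,212),(535,290)]],85).round(1))
print("rail front edge@61",ray(g,[f(p) for p in[(180,302),(500,306)]],63).round(1))
# scale marks: dark pixels vs local mean on deck
gr=cv2.cvtColor(g["color"],cv2.COLOR_BGR2GRAY)
z=cv2.resize(gr[145:245,205:325],None,fx=6,fy=6,interpolation=cv2.INTER_CUBIC)
bl=cv2.GaussianBlur(z,(0,0),25)
m=((bl.astype(int)-z)>18).astype(np.uint8);m[:375]=0;m[495:]=0
k,l,s,c=cv2.connectedComponentsWithStats(m)
for j in range(1,k):
    if 15<s[j,4]<1500: print(c[j].round(),s[j],ray(g,f(c[j]),40).round(1)[0])
```

```text
paddle top [[462.77819734 107.43110598  77.        ]] pointer [[452.2814141  116.34187285  40.        ]]
ring edges front/rear/left@55 [[483.3  66.5  55. ]
 [591.6  66.2  55. ]
 [536.3 119.4  55. ]]
block face outer edge @85 [[552.5 -50.9  85. ]
 [516.8 -48.6  85. ]]
rail front edge@61 [[512.8 113.7  63. ]
 [511.9 -34.   63. ]]
[ 84. 435.] [  78  375   13  120 1313] [452.5 159.6  40. ]
[293. 377.] [264 375  52   8 209] [480.4  61.9  40. ]
[587. 422.] [ 526  375  105   69 1413] [460.4 -76.1  40. ]
[423. 414.] [412 400  26  27 245] [463.2   0.8  40. ]
[390. 440.] [382 432  18  16 122] [451.4  16.1  40. ]
[357. 464.] [349 450  16  35 237] [439.9  31.3  40. ]
[244. 466.] [240 463   9   8  56] [438.5  84.4  40. ]
```

Run:
```python
from h import *
for n in("top","side"):
    P=cloud(ld(n+"0.npz"));m=(P[...,0]>100)&(P[...,0]<680)&(P[...,1]>-120)&(P[...,1]<650)&(P[...,2]<600)
    for y in range(-100,650,75):
        q=P[m&(abs(P[...,1]-y)<38)];print(n,y,np.percentile(q[:,2],99.5).round() if len(q) else None, q[:,2].max().round() if len(q) else None)
```

```text
top -100 18.0 21.0
top -25 85.0 89.0
top 50 308.0 324.0
top 125 72.0 80.0
top 200 6.0 28.0
top 275 150.0 153.0
top 350 152.0 154.0
top 425 150.0 154.0
top 500 347.0 350.0
top 575 347.0 350.0
side -100 17.0 19.0
side -25 85.0 349.0
side 50 338.0 354.0
side 125 71.0 79.0
side 200 4.0 5.0
side 275 150.0 153.0
side 350 151.0 152.0
side 425 150.0 151.0
side 500 346.0 348.0
side 575 429.0 431.0
```

send_rows(rows=[[-0.029,-0.0257,0,0,-1],[-0.029,-0.0257,0,0,-1],[-0.029,-0.0257,0,0,-1],[-0.029,-0.0257,0,0,-1],[-0.029,-0.0257,0,0,-1]])

```text
t: 0.6
ee_pos: [255.2, 448.7, 302.4]
orientation: [-0.361, -3.121, 0.001]
ft_force: [1.1, 0.1, 0.0]
width: 51.3
```

send_rows(rows=[[-0.029,-0.0257,0,0,-1],[-0.029,-0.0257,0,0,-1],[-0.029,-0.0257,0,0,-1],[-0.029,-0.0257,0,0,-1],[-0.029,-0.0257,0,0,-1]])

```text
t: 1.1
ee_pos: [367.0, 290.4, 302.6]
orientation: [-0.361, -3.121, 0.0]
ft_force: [1.3, 1.4, 0.7]
width: 11.4
```

send_rows(rows=[[-0.029,-0.0257,0,0,-1],[-0.029,-0.0257,0,0,-1],[-0.029,-0.0257,0,0,-1],[-0.029,-0.0257,0,0.14,-1],[0,0,0,0.14,-1]])

```text
t: 1.6
ee_pos: [457.9, 162.3, 302.6]
orientation: [0.808, 3.035, -0.001]
ft_force: [-0.7, -0.3, -0.1]
width: 0.6
```

send_rows(rows=[[0,0,0,0,-1],[0,0,0,0,-1]])

```text
t: 1.8
ee_pos: [455.5, 165.3, 302.4]
orientation: [-0.788, -3.041, 0.0]
ft_force: [-0.3, 0.1, 1.1]
width: 0.7
```

send_rows(rows=[[-0.0165,-0.0085,0.02,0,-1],[-0.0165,-0.0085,0.03,0,-1],[0,0,0.03,0,-1],[0,0,0.03,0,-1],[0,0,0,0,-1]])

```text
t: 2.3
ee_pos: [473.8, 134.5, 189.6]
orientation: [-0.786, -3.035, 0.005]
ft_force: [-0.1, -0.6, 0.2]
width: 0.6
```

```bash
cat > snap.py <<'E'
import sys
from workcell import telemetry,get_image
from h import *
t=sys.argv[1]
for n,(y,x,w,hh) in {"top":(145,205,120,100),"side":(130,190,140,117)}.items():
    g=get_image(n);np.savez(f"{n}{t}.npz",**g)
    cv2.imwrite(f"pics/{n}{t}.png",cv2.resize(g["color"][y:y+hh,x:x+w],(600,500),interpolation=cv2.INTER_CUBIC))
print(telemetry.get_obs()["ee_pos"])
E
python3 snap.py 1
```

```text
[475.9663979  134.96907916 192.77428172]
```

View pics/side1.png

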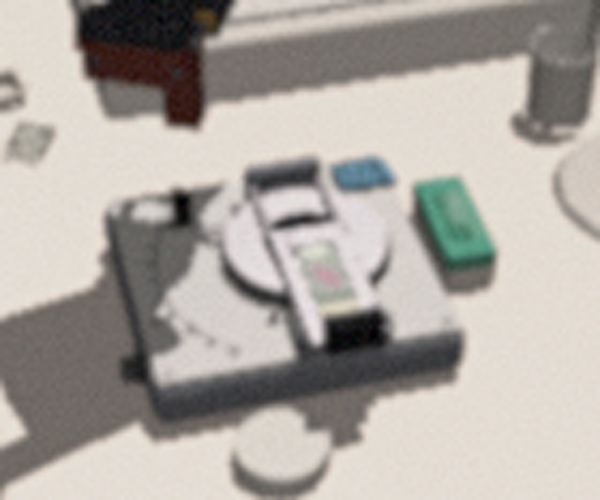

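View pics/top1.png

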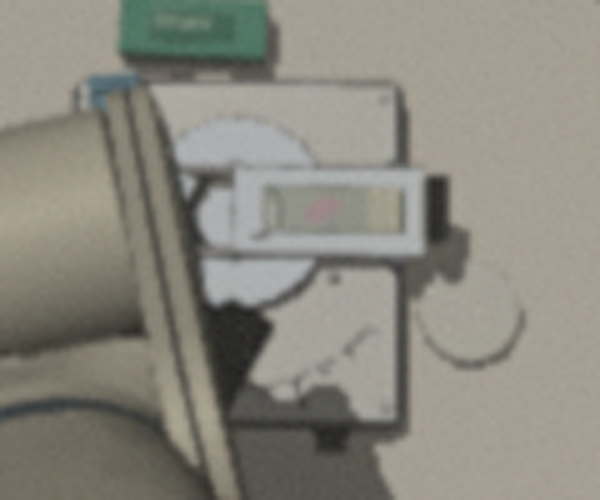

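Side zoom: the paddle is at (182,208) and still in place, with the fingers hovering at about (185,100). They look off-centre on the body, so I'll check where the tip projects.

Run:
```python
from h import *
g=ld("side1.npz")
p=np.array([[476,135,193],[476,135,113.]])
uv=cv2.projectPoints(p,g["rvec"],g["tvec"],g["camera_matrix"],None)[0][:,0];print(uv,(uv-[190,130])*4.286)
im=g["color"].copy()
z=cv2.resize(im[20:190,140:340],(706,600),interpolation=cv2.INTER_CUBIC)
for q in uv: cv2.circle(z,tuple(((q-[140,20])*3.53).astype(int)),4,(0,255,0),1)
cv2.imwrite("pics/s1b.png",z)
```

```text
[[231.61513531 132.67300462]
 [233.27971    157.6633436 ]] [[178.36246996  11.45649781]
 [185.49683706 118.56509068]]
```

View pics/s1b.png

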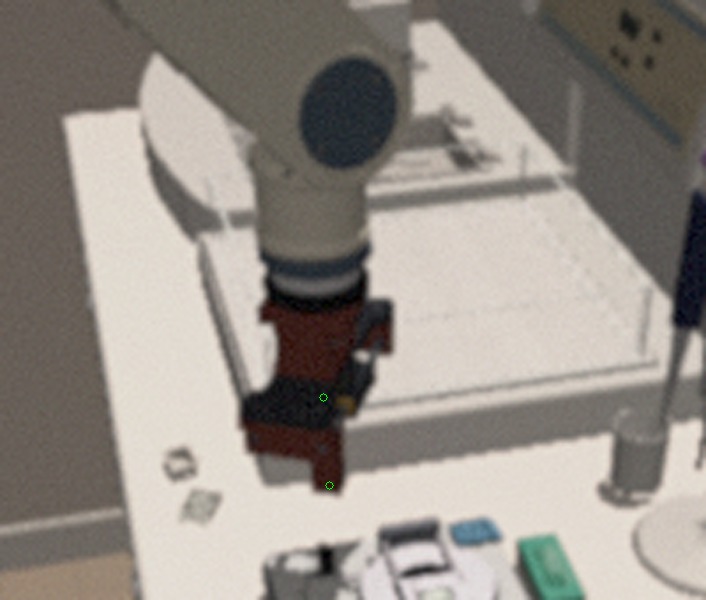

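The tip projects where the finger is seen at (329,486), so the geometry holds. Now lowering beside the paddle.

send_rows(rows=[[0,0,0.02,0,-1],[0,0,0.02,0,-1],[0,0,0.016,0,-1],[0,0,0,0,-1],[0,0,0,0,-1]])

```text
t: 2.9
ee_pos: [477.1, 134.8, 138.1]
orientation: [0.791, 3.039, 0.001]
ft_force: [-0.1, 0.5, -0.2]
width: 0.2
```

```bash
python3 snap.py 2
```

```text
[477.21440856 134.77916592 138.23397565]
```

View pics/side2.png

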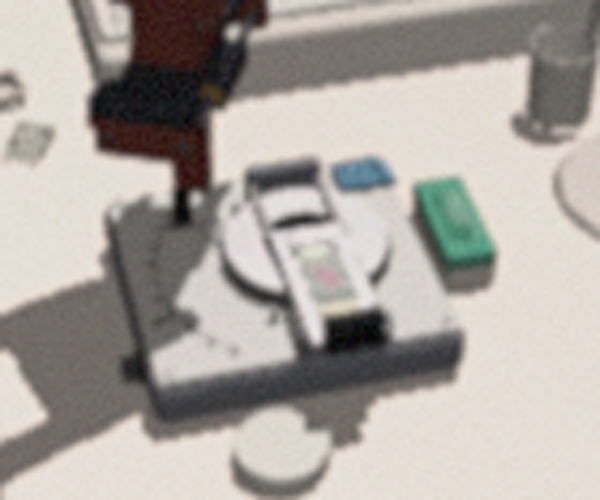

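send_rows(rows=[[0,-0.006,0,0,-1],[0,-0.006,0,0,-1],[0,0,0,0,-1],[0.0013,-0.0086,0,-0.1,-1],[0,0,0,0,-1]])

```text
t: 3.5
ee_pos: [464.7, 116.5, 136.8]
orientation: [-0.64, -3.075, 0.0]
ft_force: [0.8, 0.5, 0.6]
width: 0.6
```

send_rows(rows=[[0.0013,-0.0086,0,-0.1,-1],[0.0013,-0.0086,0,-0.1,-1],[0.0013,-0.0086,0,-0.1,-1],[0,0,0,0,-1],[0,0,0,0,-1]])

```text
t: 4.0
ee_pos: [453.8, 93.8, 136.7]
orientation: [-0.181, -3.136, -0.0]
ft_force: [0.6, -0.7, 0.6]
width: 0.6
```

```bash
python3 snap.py 3
```

```text
[453.79791806  93.93271607 136.68037594]
```

View pics/side3.png

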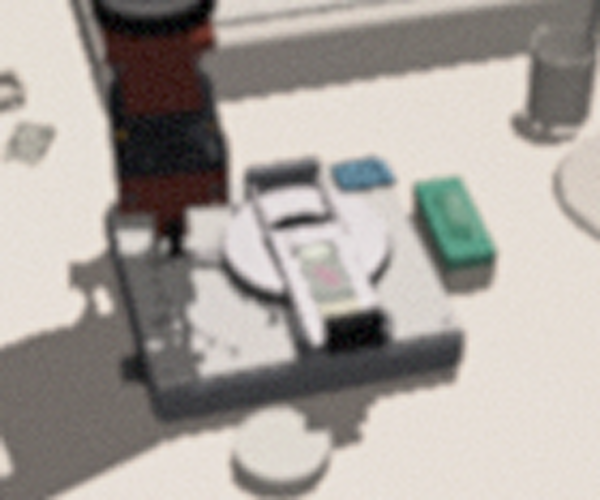

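The paddle is moving with the finger, now at about (175,237). Continuing along the arc.

send_rows(rows=[[0.0013,-0.0086,0,-0.1,-1],[0.0013,-0.0086,0,-0.1,-1],[0.0013,-0.0086,0,-0.1,-1],[0.0013,-0.0086,0,-0.1,-1],[0,0,0,0,-1]])

```text
t: 4.6
ee_pos: [450.0, 59.1, 136.7]
orientation: [-0.45, 3.109, -0.0]
ft_force: [0.1, -0.4, 0.4]
width: 0.5
```

send_rows(rows=[[0,0,0,0,-1],[0,0,0,0,-1]])

```text
t: 4.8
ee_pos: [449.8, 59.7, 136.6]
orientation: [0.449, -3.109, -0.0]
ft_force: [-1.2, -0.3, 0.7]
width: 0.4
```

```bash
python3 snap.py 4
```

```text
[449.77326137  59.67193865 136.66718597]
```

View pics/side4.png

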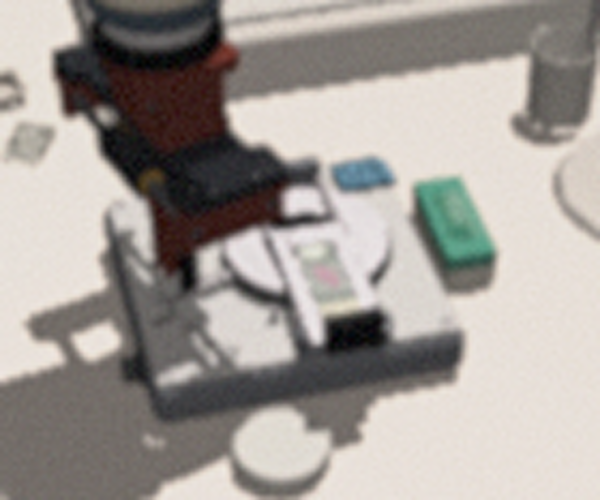

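View pics/top4.png

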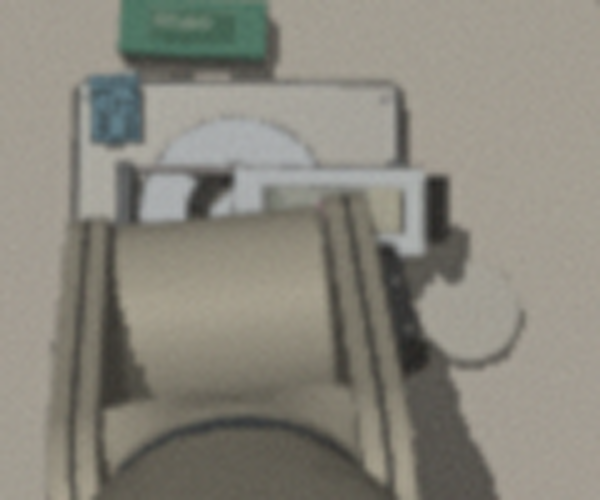

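Run:
```python
from h import *
g=ld("side4.npz");c=g["color"]
z=cv2.resize(c[175:230,205:265],(660,605),interpolation=cv2.INTER_CUBIC)[:600]
cv2.imwrite("pics/s4z.png",z)
```

```text
(no output)
```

View pics/s4z.png

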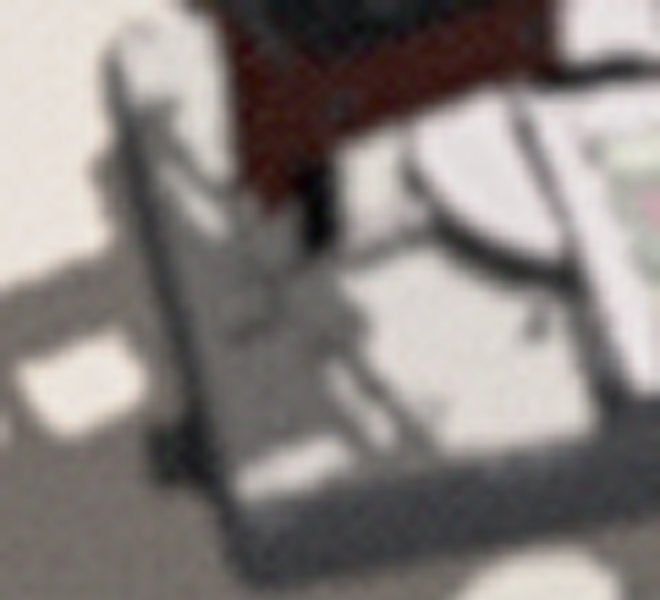

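Run:
```python
from h import *
g=ld("side4.npz")
f=lambda p:(np.array(p)+.5)/11-.5+[205,175]
for p,z in(((318,248),49),((321,180),77),((255,325),40)):
    w=ray(g,f(p),z)[0];d=w[:2]-[537,66.5];print(p,w.round(1),np.hypot(*d).round(1),np.arctan2(-d[1],-d[0]).round(3))
```

```text
(318, 248) [454.   45.7  49. ] 85.6 0.246
(321, 180) [454.7  38.2  77. ] 87.0 0.331
(255, 325) [435.   32.2  40. ] 107.6 0.324
```

send_rows(rows=[[0.0006,-0.0044,0,-0.05,-1],[0,0,0,0,-1],[0,0,0,0,-1],[0,0.006,0,0,-1],[0,0.006,0,0,-1]])

```text
t: 5.4
ee_pos: [446.3, 66.7, 136.7]
orientation: [-0.529, 3.097, 0.0]
ft_force: [-0.0, 1.3, -0.1]
width: 0.5
```

send_rows(rows=[[0,0,-0.03,0,-1],[0,0,-0.03,0,-1],[0,0,-0.04,0.1,-1],[0,0,-0.04,0.1,-1],[0,0,0,0.13,-1]])

```text
t: 5.9
ee_pos: [448.6, 67.1, 281.4]
orientation: [-0.007, 3.133, 0.002]
ft_force: [-0.5, -0.7, 0.2]
width: 0.5
```

```bash
python3 snap.py 5;python3 - <<'E'
from h import *
g=ld("side5.npz");c=g["color"]
z=cv2.resize(c[175:230,205:265],(660,605),interpolation=cv2.INTER_CUBIC)[:600]
cv2.imwrite("pics/s5z.png",z)
E
```

```text
[446.62776051  66.79311198 277.86049531]
```

View pics/s5z.png

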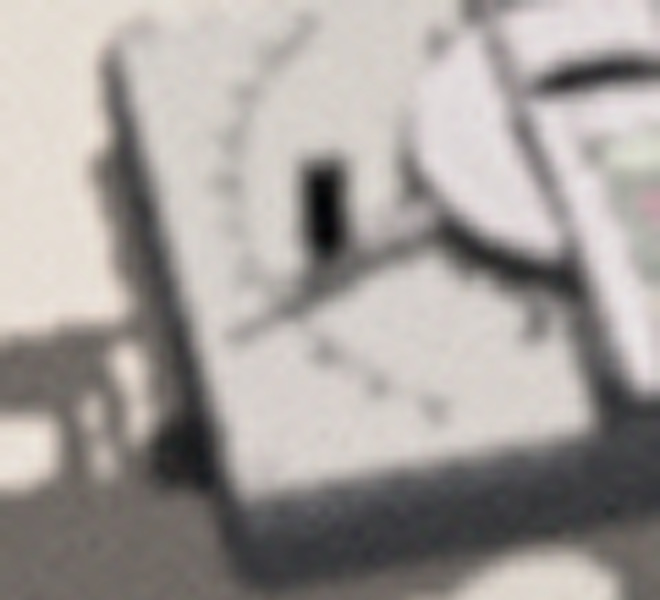

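View pics/side5.png

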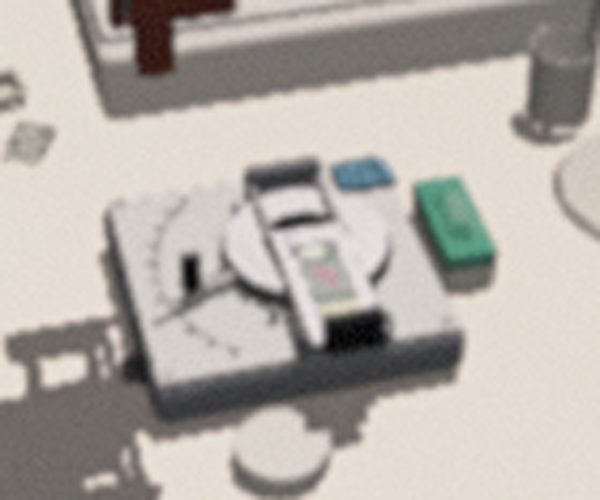

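The side zoom shows the pointer in line with the long mark, running (300,290) → (238,335) as one line. Next I'll go to the carrier's right-hand side.

send_rows(rows=[[-0.022,-0.0375,0,0,-1],[-0.022,-0.0375,0,0,-1],[-0.022,-0.0375,0,0,-1],[-0.022,-0.0375,0,0,-1],[0,0,0,0,-1]])

```text
t: 6.5
ee_pos: [537.7, -86.1, 275.6]
orientation: [-0.015, 3.141, -0.001]
ft_force: [-0.1, 0.3, -0.2]
width: 0.2
```

send_rows(rows=[[0,0,0.03,0,-1],[0,0,0.03,0,-1],[0,0,0.03,0,-1],[0,0,0.03,0,-1],[0,0,0,0,-1]])

```text
t: 7.0
ee_pos: [532.3, -81.4, 152.5]
orientation: [0.019, -3.132, -0.003]
ft_force: [-0.0, 0.6, -0.2]
width: 0.4
```

```bash
python3 snap.py 6
```

```text
[534.9905428  -82.10950527 156.10319933]
```

View pics/side6.png

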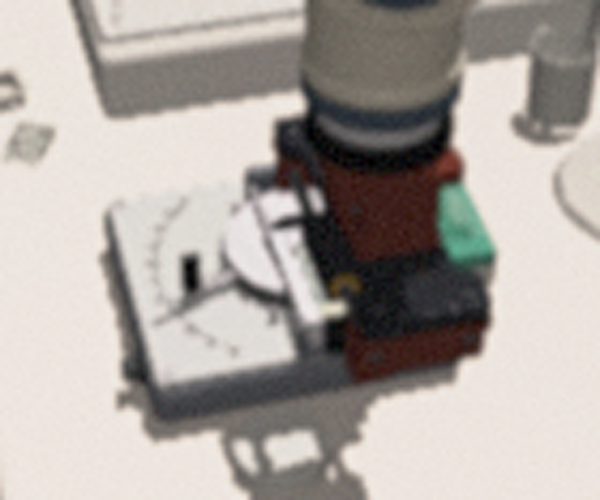

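View pics/top6.png

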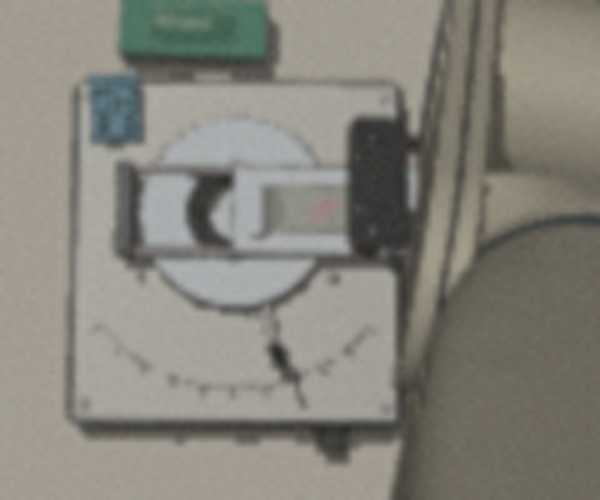

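The top view also shows the lever, pointer and long mark in line, (270,335) → (303,402). Now pushing the carrier.

send_rows(rows=[[0,0.008,0.008,0,-1],[0,0.012,0,0,-1],[0,0.012,0,0,-1],[0,0.012,0,0,-1],[0,0.01,0,0,-1]])

```text
t: 7.6
ee_pos: [535.8, -27.6, 149.3]
orientation: [-0.016, 3.14, -0.0]
ft_force: [1.1, -1.9, 1.0]
width: 0.1
```

send_rows(rows=[[0,0.008,0,0,-1],[0,0.002,0,0,-1],[0,0,0,0,-1]])

```text
t: 7.9
ee_pos: [535.1, -18.4, 148.7]
orientation: [0.015, -3.141, -0.0]
ft_force: [-1.2, 0.1, -0.5]
width: 0.6
```

send_rows(rows=[[0,0.002,0,0,-1],[0,0.002,0,0,-1],[0,0,0,0,-1]])

```text
t: 8.2
ee_pos: [535.0, -15.0, 148.6]
orientation: [0.014, -3.141, -0.0]
ft_force: [-0.4, -0.5, -0.3]
width: 0.5
```

send_rows(rows=[[0,0.002,0,0,-1],[0,0.002,0,0,-1],[0,0,0,0,-1]])

```text
t: 8.5
ee_pos: [535.0, -10.8, 148.6]
orientation: [0.015, -3.141, -0.0]
ft_force: [-0.2, 0.3, -0.2]
width: 0.6
```

send_rows(rows=[[0,0.001,0,0,-1],[0,0.001,0,0,-1],[0,0,0,0,-1]])

```text
t: 8.8
ee_pos: [535.1, -8.8, 148.6]
orientation: [0.015, -3.141, -0.0]
ft_force: [-0.7, 0.5, -0.9]
width: 0.6
```

send_rows(rows=[[0,0.001,0,0,-1],[0,0.001,0,0,-1],[0,0,0,0,-1]])

```text
t: 9.1
ee_pos: [535.1, -6.8, 148.7]
orientation: [0.015, -3.142, -0.0]
ft_force: [0.3, 0.1, -0.1]
width: 0.3
```

send_rows(rows=[[0,0.001,0,0,-1],[0,0.001,0,0,-1],[0,0,0,0,-1]])

```text
t: 9.4
ee_pos: [535.1, -4.8, 148.7]
orientation: [-0.015, 3.142, 0.0]
ft_force: [-0.3, -1.5, -0.1]
width: 0.6
```

send_rows(rows=[[0,0.001,0,0,-1],[0,0.001,0,0,-1],[0,0,0,0,-1]])

```text
t: 9.7
ee_pos: [535.1, -4.3, 148.7]
orientation: [-0.016, 3.141, -0.004]
ft_force: [-0.9, -12.5, -0.7]
width: 0.5
```

```bash
python3 snap.py 7
```

```text
[535.11448976  -4.34921342 148.72431605]
```

View pics/side7.png

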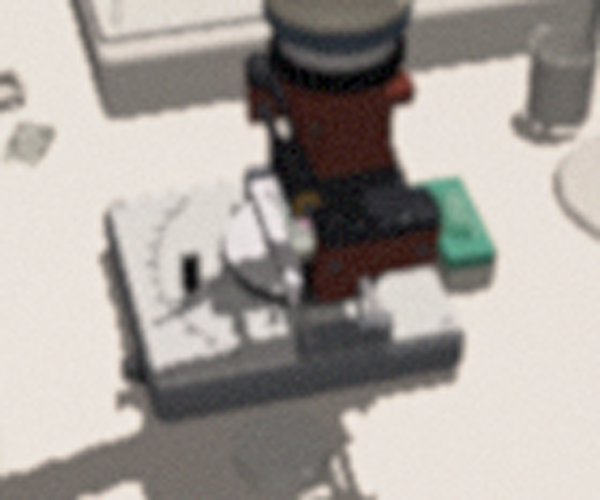

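View pics/top7.png

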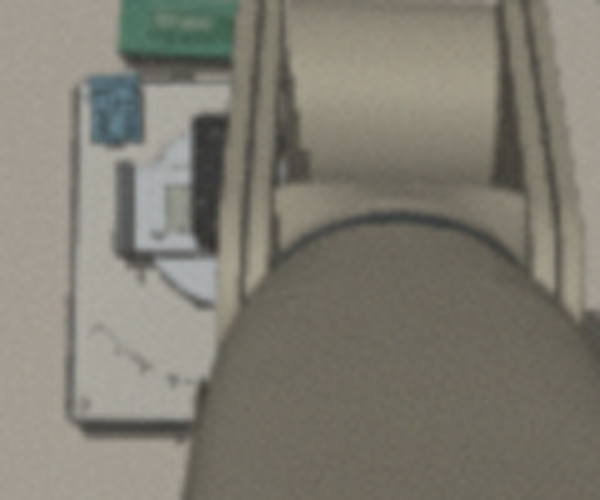

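Force jumped to 12.5 N with the finger stopped, so the carrier is on its stop. In the top view the frame reaches the end stop at (130,210). Backing off to check.

send_rows(rows=[[0,-0.01,0,0,-1],[0,-0.02,0,0,-1],[0,-0.02,0,0,-1],[0,-0.02,-0.03,0,-1],[0,-0.03,-0.04,0,-1]])

```text
t: 10.3
ee_pos: [534.8, -103.0, 217.8]
orientation: [0.016, -3.137, -0.003]
ft_force: [0.7, -0.0, 0.8]
width: 0.4
```

send_rows(rows=[[0,-0.03,-0.04,0,-1],[0,-0.03,-0.04,0,-1],[0,-0.03,0,0,-1],[0,0,0,0,-1],[0,0,0,0,-1]])

```text
t: 10.8
ee_pos: [536.4, -193.1, 298.4]
orientation: [0.012, -3.141, -0.001]
ft_force: [0.3, 0.2, -0.7]
width: 0.7
```

```bash
python3 snap.py 8
python3 - <<'E'
from h import *
z=cv2.resize(ld("top8.npz")["color"][140:235,215:310],(600,600),interpolation=cv2.INTER_CUBIC)
cv2.imwrite("pics/t8z.png",z)
E
```

```text
[ 536.29923798 -192.00313597  297.7924388 ]
```

View pics/side8.png

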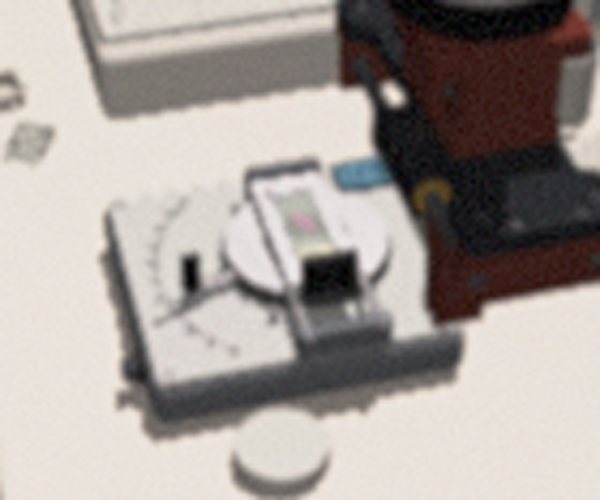

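View pics/t8z.png

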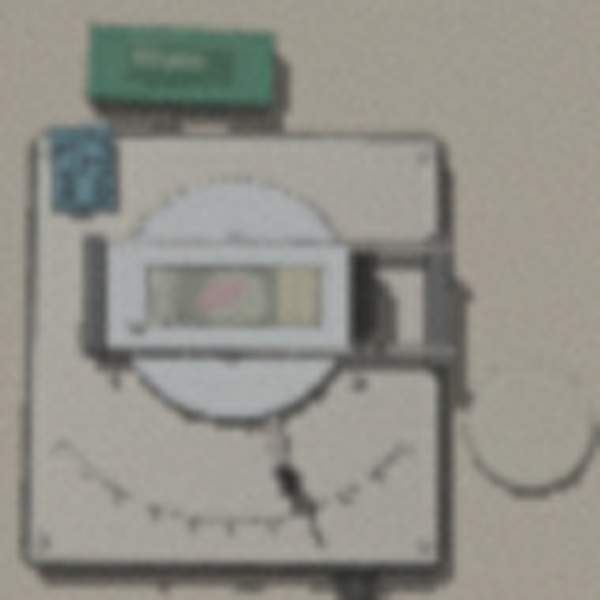

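Run:
```python
from h import *
T=ld("top8.npz")["color"][185:232,245:285];cv2.imwrite("pics/t8p.png",cv2.resize(T,(510,600),interpolation=cv2.INTER_CUBIC))
S=ld("side8.npz")["color"][180:220,215:255];cv2.imwrite("pics/s8p.png",cv2.resize(S,(600,600),interpolation=cv2.INTER_CUBIC))
```

```text
(no output)
```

View pics/t8p.png

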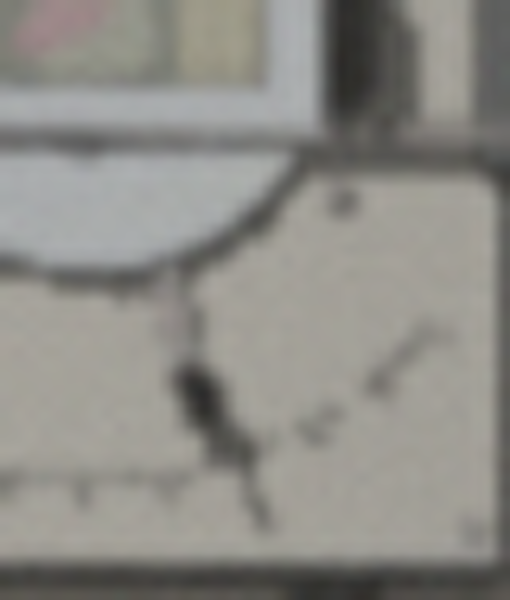

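View pics/s8p.png

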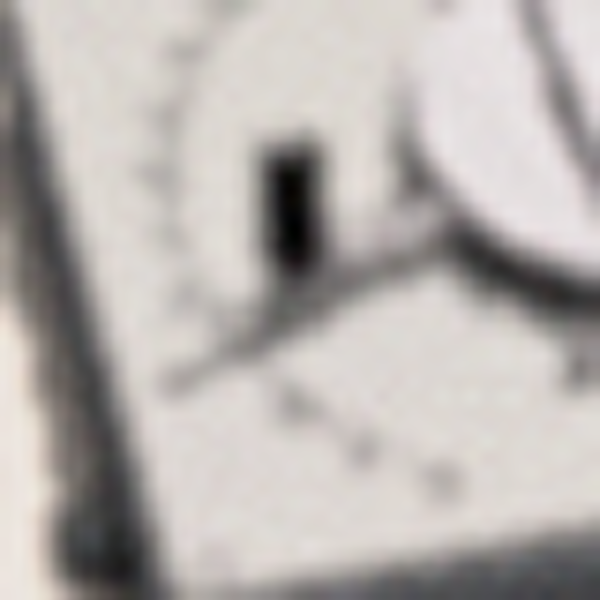

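Run:
```python
from h import *
t=ld("top8.npz");s=ld("side8.npz")
ft=lambda p:(np.array(p)+.5)/12.75-.5+[245,185]
fs=lambda p:(np.array(p)+.5)/15-.5+[215,180]
C=np.array([537.2,66.3])
def pr(n,w):
    d=w[0,:2]-C;print(n,w.round(1)[0],np.hypot(*d).round(1),np.arctan2(-d[1],-d[0]).round(3))
pr("T paddle mid",ray(t,ft((200,392)),72));pr("T mark start",ray(t,ft((243,468)),40));pr("T mark end",ray(t,ft((268,530)),40))
pr("S paddle bot",ray(s,fs((292,278)),49));pr("S paddle top",ray(s,fs((290,148)),77));pr("S mark end",ray(s,fs((165,388)),40));pr("S mark start",ray(s,fs((222,355)),40));pr("S arm at ring",ray(s,fs((425,243)),48))
# dark-weighted centroid
for n,g,(y0,y1,x0,x1),th in(("T",t,(205,222,256,268),75),("S",s,(186,202,230,240),70)):
    m=(g["color"][y0:y1,x0:x1].max(2)<th);v,u=np.nonzero(m);print(n,m.sum(),u.mean()+x0,v.mean()+y0,v.min()+y0,v.max()+y0)
    pr(n+" blob",ray(g,(u.mean()+x0,v.mean()+y0),77 if n=="T" else 63))
    pr(n+" blob z70",ray(g,(u.mean()+x0,v.mean()+y0),70))
```

```text
T paddle mid [456.2  42.1  72. ] 84.5 0.29
T mark start [441.7  32.8  40. ] 101.2 0.337
T mark end [428.1  27.2  40. ] 115.9 0.344
S paddle bot [454.6  41.4  49. ] 86.3 0.293
S paddle top [456.3  44.1  77. ] 83.8 0.268
S mark end [428.4  28.7  40. ] 115.1 0.332
S mark start [439.9  34.5  40. ] 102.4 0.316
S arm at ring [479.9  45.4  48. ] 61.0 0.35
T 8 260.25 215.625 214 217
T blob [455.  42.  77.] 85.8 0.287
T blob z70 [455.4  42.1  70. ] 85.3 0.288
S 21 234.04761904761904 194.04761904761904 191 198
S blob [455.5  41.6  63. ] 85.3 0.294
S blob z70 [454.2  33.7  70. ] 89.2 0.375
```

The carrier is home: in the top view the frame meets the end stop at (105,295). The lever reads about 0.288 rad against the mark at about 0.338, in world angle. That is 0.05 rad short because the closed fingers are thinner than I assumed, which the carrier contact also shows (half thickness about 9–10 mm). That is too close to the tolerance, so I'll nudge the lever about 4 mm further.

send_rows(rows=[[0.011,0.032,0,0,-1],[0.011,0.032,0,0,-1],[0.011,0.032,0,0,-1],[0.011,0.032,0,0,-1],[0.011,0.032,0,0,-1]])

```text
t: 11.4
ee_pos: [479.1, -31.1, 297.9]
orientation: [0.017, -3.14, -0.001]
ft_force: [0.7, 0.0, 1.0]
width: 0.3
```

send_rows(rows=[[0.011,0.032,0,0,-1],[0.011,0.032,0,0,-1],[0.011,0.033,0,-0.12,-1],[0,0,0,-0.11,-1],[0,0,0,-0.11,-1]])

```text
t: 11.9
ee_pos: [445.3, 65.3, 298.0]
orientation: [0.559, -3.09, -0.001]
ft_force: [-0.7, 0.8, -0.1]
width: 0.3
```

send_rows(rows=[[0,0,0,0,-1],[0,0,0,0,-1],[0,0,0,0,-1]])

```text
t: 12.2
ee_pos: [446.3, 63.4, 298.4]
orientation: [0.543, -3.094, -0.0]
ft_force: [-1.0, 0.3, -0.3]
width: 0.2
```

send_rows(rows=[[0,0,0.04,0,-1],[0,0,0.04,0,-1],[0,0,0.04,0,-1],[0,0,0.03,0,-1],[0,0,0.011,0,-1]])

```text
t: 12.7
ee_pos: [445.0, 62.9, 135.2]
orientation: [0.542, -3.09, -0.001]
ft_force: [0.2, -0.0, -0.2]
width: 0.3
```

send_rows(rows=[[0,0,0,0,-1],[0,0,0,0,-1],[0,0,0,0,-1]])

```text
t: 13.0
ee_pos: [447.5, 63.4, 139.1]
orientation: [-0.545, 3.091, -0.0]
ft_force: [0.2, 0.3, -1.2]
width: 0.4
```

send_rows(rows=[[0,-0.005,0,0,-1],[0,-0.004,0,0,-1],[0,-0.002,0,0,-1],[0,-0.0022,0,0,-1],[0,0,0,0,-1]])

```text
t: 13.5
ee_pos: [451.1, 50.6, 137.8]
orientation: [-0.545, 3.094, -0.0]
ft_force: [-0.2, 0.3, 0.4]
width: 0.3
```

send_rows(rows=[[0,0,0,0,-1],[0,0,0,0,-1]])

```text
t: 13.7
ee_pos: [450.9, 50.8, 137.6]
orientation: [0.546, -3.094, 0.0]
ft_force: [0.1, 0.8, -0.1]
width: 0.6
```

send_rows(rows=[[0,0.006,0,0,-1],[0,0.008,0,0,-1],[0,0,-0.03,0,-1],[0,0,-0.04,0,-1],[0,0,-0.04,0,-1]])

```text
t: 14.2
ee_pos: [445.3, 64.6, 248.5]
orientation: [0.546, -3.092, -0.0]
ft_force: [0.5, 0.2, -0.8]
width: 0.4
```

send_rows(rows=[[0,0,-0.04,0,-1],[0,0.035,0,0.1,-1],[0,0.035,0,0.1,-1],[0,0.035,0,0.1,-1],[0,0.035,0,0,-1]])

```text
t: 14.7
ee_pos: [417.4, 202.0, 287.8]
orientation: [0.073, -3.141, -0.0]
ft_force: [0.5, 0.5, 0.1]
width: 0.3
```

send_rows(rows=[[0,0.035,0,0,-1],[0,0.035,0,0,-1],[0,0,0,0,-1],[0,0,0,0,-1]])

```text
t: 15.1
ee_pos: [414.3, 270.9, 287.3]
orientation: [0.081, -3.14, 0.001]
ft_force: [-0.6, 0.0, 0.1]
width: 0.4
```

```bash
python3 snap.py 9
python3 - <<'E'
from h import *
T=ld("top9.npz")["color"][185:232,245:285];cv2.imwrite("pics/t9p.png",cv2.resize(T,(510,600),interpolation=cv2.INTER_CUBIC))
S=ld("side9.npz")["color"][180:220,215:255];cv2.imwrite("pics/s9p.png",cv2.resize(S,(600,600),interpolation=cv2.INTER_CUBIC))
t=ld("top9.npz");s=ld("side9.npz");C=np.array([537.2,66.3])
for n,g,(y0,y1,x0,x1),th,z in(("T",t,(205,222,256,268),75,77),("S",s,(186,204,228,242),70,63)):
    m=(g["color"][y0:y1,x0:x1].max(2)<th);v,u=np.nonzero(m);w=ray(g,(u.mean()+x0,v.mean()+y0),z)[0];d=w[:2]-C
    print(n,m.sum(),w.round(1),np.hypot(*d),np.arctan2(-d[1],-d[0]))
E
```

```text
[414.68672842 269.67350145 287.40249965]
T 8 [455.3  37.2  77. ] 86.86441316604602 0.34103418404910635
S 23 [457.2  37.2  63. ] 85.16672424954952 0.3491637329411874
```

View pics/t9p.png

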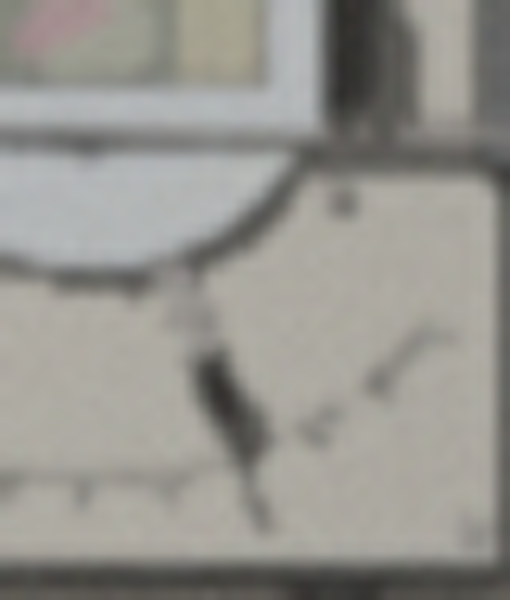

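View pics/s9p.png

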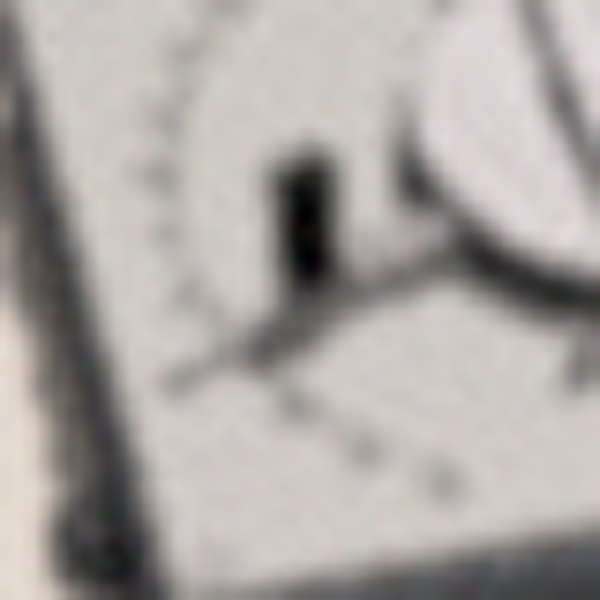

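View pics/side9.png

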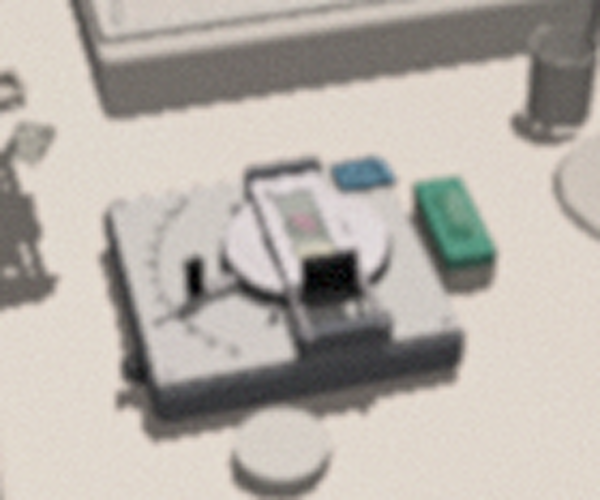

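Measured lever angle is 0.341 (top) and 0.349 (side), against 0.33–0.34 for the mark. The carrier is still against its stop and the arm is clear, so I'm handing in.

Run:
```python
from workcell import telemetry,ctrl
o=telemetry.get_obs();print(o["t"],abs(o["qvel"]).max(),o["ft_force"])
print(ctrl.close_job())
```

```text
15.2 0.012888584374677575 [-0.95626862  0.02980646  0.696703  ]
the job is handed in; nothing more can be done
None
```

I pushed the slide carrier home and the iris lever round to the long mark with the fingers shut, then handed the job in at 15.2 s. `close_job` gives no verdict, so what follows is from my own checks.

- **Carrier:** the finger stopped sharply at 12.5 N. The top and side pictures afterwards show the frame against the end stop with the slide over the ring.
- **Lever:** the paddle measured 0.341 rad (top) and 0.349 rad (side) in world angle. The long mark measured 0.337–0.344 (top) and 0.316–0.332 (side). The top view agrees to within about 0.01 rad. The side view puts the lever 0.02–0.03 rad past the mark, still inside the 0.06 allowed.
- **Correction made:** after the first push both pictures looked aligned, but the measurement put the lever about 0.05 rad short. The shut fingers are thinner than I had assumed (about 9–10 mm from centre to back, not 13.5 mm). I nudged it about 4 mm further and measured again.
- **Clearance:** at hand-in the arm stood about 200 mm to the viewer's left, fingertips about 207 mm up, with no contact force beyond sensor noise. The things around the viewer look unmoved in the last pictures. I did not look again at the notebook, marker and forceps, but the arm never went near them.

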